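# Turn over a leaning seedling dish without parting lid and base

### The arm

A 6-joint arm with a two-finger parallel gripper is mounted at the origin on the work surface. World frame = base frame: x ahead of the robot, y to its left, z up, the work surface at z = 0. Lengths are in mm, angles in rad, forces in N, time in s.
With the tool pointing down it reaches from about 300 to 775 mm from the base axis. Payload 14.6 kg.
Tool frame: the origin (TCP) lies at the very end of the fingers, on their centre line; the grasp point (between the pads) lies 19 mm behind it; z points along the fingers, y is the line along which they close (so a half turn about z gives the same grasp; the last joint's range is limited). The gripper opens to 94 mm and grips with 3 to 60 N. Pads are 16 mm wide; open, the fingers measure 119 mm over their backs; the gripper's body (75 mm by 177 mm) begins 78 mm behind the grasp point.
Start: joints at [-1.234, 0.3, 1.521, -0, 1.321, -0.067], TCP at [216.096, -505.759, 205.446] pointing down, gripper open.
Joint ranges: [-3.03, 3.03], [-0.79, 2.21], [0.23, 2.52], [-1.04, 4.18], [0, 3.07], [-2.55, 2.55]. Speed limits (rad/s): [2.22, 2.22, 2.57, 3.14, 3.14, 3.14].

### API

Orientations are given as [roll, pitch, yaw] about the fixed x, y, z axes, in that order (R = Rz(yaw) Ry(pitch) Rx(roll)).
In Python, from cell import manip gives the robot as it stands. The module is installed in compiled form; this text tells all that it offers.
- The arm moves only by the shell command python3 -m inch 'ROWS' [FORCE]. ROWS is JSON, a list of rows, each an object of numbers: "gripper": the opening, from 0 (shut) to 1 (fully open); "dx", "dy", "dz": the shift along the world's x, y, z in m; "wx", "wy", "wz": the turn, a rotation vector about the world's x, y, z in degrees. A call has exactly 5 rows; each row is the pose to reach, as a shift and turn from the pose commanded when the call began; what a row does not reach only later rows make up. A row lasts 1/12 s, in which the tool goes at most 41.7 mm and 7.16 degrees, less where a joint would pass 70% of its speed; a pose out of reach is approached as far as the arm can. A call with a gripper value outside its range is refused whole. The fingers move at their own pace and stop on an object; FORCE is the grip in N (left out, the last holds). Time passes only in rows, so rows that repeat a pose let the fingers close, or fill a call up. It gives the time, the measured TCP pose, the force, the opening and the grip force at its end, in the units of the state.
- manip.read_state(): the state, without advancing time (a new reading comes with each control period).
- manip.camera(name): name is "scene" or "top"; returns the picture (420x560x3 uint8, blue, green, red); there is no depth.
- manip.camera_info(name): a dict with "camera_matrix" (3x3 intrinsics, pixels), "D" ([k1, k2, p1, p2, k3] as OpenCV has them; the pictures are not rectified), "R" (3x3) and "t" (3): a world point X has camera coordinates R X + t. Camera axes: x right, y down, z forward; pixel columns grow to the right and rows downward; lengths in mm; the calibration is good to about 2 mm. A picture is of the moment at which its call begins. camera_info takes no time and is no camera call.
- manip.sign_off(): hands the job in; it is judged then, once.
The state is a dict: "clock": time; "joints": joint angles; "qd": joint speeds; "effort": joint torques, N m; "eef_pos": TCP position; "eef_rot": TCP orientation; "wrist_force": force on the tool from outside, world axes, zero at the start; "moment": the same for the moment, N m; "finger_gap": finger opening in mm; "finger_force": force on a finger pad.
Only numpy, scipy, OpenCV 4.12 (cv2) and the standard library are available. Lean on these libraries where they do the work, as an engineer would, in place of code of your own. Each camera call takes 0.05 s, during which the arm holds its last target. There are 200 camera calls.

### The job

One of the two square seedling dishes on the slanted stands still leans with its lid uppermost: turn it over, so that the drops under its lid stay off the sprouts. Pinch its loose lid and base together, lift the closed dish off, turn it over without the two parting, and set it gently back on the same stand with the lid underneath, flat on both rails and down against the two stops; let it rest there lightly for a moment before you let go. Leave the other dish and everything else on the table where it is.

Things in the scene. Friction and masses are not known exactly. Their poses are not given: they have to be found in the camera images.
- dish_middle (a point): Rigid plastic seedling dish to turn over; loose clear lid, no catch; closed 122 x 122 x 29 mm, 0.18-0.3 kg. Base: pale-grey tray 113 x 113 x 26 mm, flat underside. Starts leaning on its stand, lid on the upper face. Point: fixed in the base, at the middle of the closed dish (14.5 mm from either face). z: from base to lid, square to both; at the start x runs down the slope, y across.
- lid_middle (a point): The dish's lid: clear plastic (sprouts on a brown pad show through), a flat 3 mm plate 122 x 122 mm with a skirt that overlaps the base's walls by 14 mm from outside with 1.5 mm play all round: the lid side is the wider one. Point fixed in the lid; axes as dish_middle, and on it (within about 2 mm) while the lid is fully on. It slips off if only one part is held; a 45 N pinch on both is safe.
- stand_seat (a point): Stand of that dish: open pine frame fixed to the table, 100 mm wide, 140 long, 130 high. Two rails slope down away from the robot, 50 degrees from level. Point: on the rails' top plane, midway between them, 61 mm up-slope of the stops, 100 mm above the table; a seated dish's middle is 14.5 mm along z from it. x down the slope, y level across, z square to the rails (up and away from the robot).
- stand_stop (a point): Foot of the stops, midway between them, on the rails' top plane; axes as stand_seat. Each rail is 14 mm wide and ends here in an upturned stop, square to it, 40 mm high; the lower edge of a seated dish rests against both stops.
- stand_top (a point): Upper end of the rails, midway between them, on their top plane, 39 mm up-slope of stand_seat; axes as stand_seat. The rails are 84 mm apart between centres; between and under them is free space (70 mm wide) down to cross bars on the table, so a finger can pass beneath the dish from its upper edge. The upper 22 mm of a seated dish stick out past this end.
- other_dish_middle (a point): A second dish of the same make and size, already turned: it leans on a second, equal stand with its lid underneath. The point is at its middle, half-way through its thickness; x down the slope, z up and away from the robot, square to its faces. Which dish is on the left differs from time to time.
- clip: Bystander: black plastic spring clip, about 80 x 30 mm, 24 mm high, lying on its side. Origin under its middle; x along its length.
- flask: Bystander: stainless steel bottle, 70 mm diameter, 227 mm tall, standing upright. Origin under its middle.
- planter: Bystander: green ceramic planter with a leafy plant, 134 mm across, pot 112 mm tall. Origin under its middle.
- basket: Bystander: blue plastic basket, 232 x 172 mm, 105 mm high, empty. Origin under its middle.
- shoe_horn: Bystander: wooden shoe horn, 190 mm long, 45 mm wide, lying flat. Origin under its middle; x along its length.
- sprayer: Bystander: white spray bottle with a grey trigger head, 74 mm diameter, 195 mm tall. Origin under its middle.

How it is judged:
By the outcome, as a careful person would: the job done as asked, in the order asked, and still so for the second after the job is handed in, with the robot touching nothing.
It also fails if it takes over 54 s, if anything falls off the work surface, if the arm or the gripper's body presses on something with over 40 N, if the wrist force passes 120 N, or if a joint passes its speed limit or range.

## Working session

There is one attempt and no reset: what is moved stays moved. The work goes in short steps, Python scripts to look and compute and a shell command to move; the robot and the scene stay as the last step left them, time stands still between calls to the robot, and variables do not carry over. Pictures are saved under pics/ and viewed, at most 10 in all, crops included, and the job is handed in when it is done.

```bash
mkdir -p pics; python3 - <<'E'
from cell import manip
import cv2
for n in("scene","top"):
    cv2.imwrite(f"pics/{n}0.png",manip.camera(n))
    i=manip.camera_info(n); print(n,i)
print(manip.read_state())
E
```

```text
scene {'camera_matrix': array([[415.28702745,   0.        , 277.97012903],
       [  0.        , 415.28702745, 213.98986389],
       [  0.        ,   0.        ,   1.        ]]), 'D': array([-0.05597287,  0.        ,  0.        ,  0.        ,  0.        ]), 'R': array([[ 0.83980222,  0.54257022,  0.0187027 ],
       [ 0.39533813, -0.58757627, -0.70601833],
       [-0.37207526,  0.60030965, -0.70794655]]), 't': array([-470.36805029, -150.76087651, 1587.25464825])}
top {'camera_matrix': array([[379.63749204,   0.        , 279.5321227 ],
       [  0.        , 379.63749204, 207.33260852],
       [  0.        ,   0.        ,   1.        ]]), 'D': array([-0.02358149,  0.        ,  0.        ,  0.        ,  0.        ]), 'R': array([[ 0.06690751, -0.99775198,  0.00379045],
       [-0.96991633, -0.06593115, -0.23434035],
       [ 0.23406345,  0.01200271, -0.97214723]]), 't': array([ -59.8537759 ,  607.82451909, 1369.34727064])}
{'clock': 0.1, 'joints': array([-1.23363990e+00,  3.00382915e-01,  1.52148876e+00,  1.27001794e-05,
        1.32068942e+00, -6.66009440e-02]), 'qd': array([-0.00085795, -0.00226986, -0.00167896,  0.00084372, -0.00064574,
        0.00170703]), 'effort': array([ 4.68132130e-03, -5.32641757e+01, -3.53284514e+01,  7.10295467e-02,
        2.35006335e-02, -7.90301056e-05]), 'eef_pos': array([ 216.00900521, -505.56734044,  204.97375437]), 'eef_rot': array([-3.14062718e+00, -7.67262623e-05,  4.03754189e-01]), 'wrist_force': array([0.28765716, 0.00095891, 0.92448891]), 'moment': array([-0.03433914,  0.03903861, -0.0257682 ]), 'finger_force': 0.0, 'finger_gap': 94.01897056736901}
```

View pics/scene0.png

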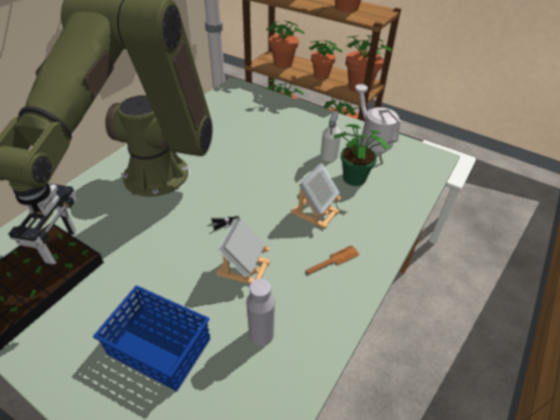

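View pics/top0.png

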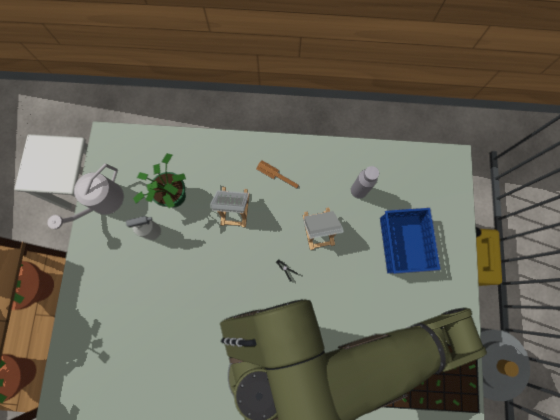

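The scene picture shows dishes at about (320,188) and (242,247). The top picture shows the same two at (232,203) and (322,225). I'll enlarge both to tell the lid-up one apart.

```bash
python3 - <<'E'
import cv2,numpy as np
s=cv2.imread("pics/scene0.png");t=cv2.imread("pics/top0.png")
f=lambda im,x,y:cv2.resize(im[y:y+74,x:x+100],None,fx=4,fy=4,interpolation=cv2.INTER_CUBIC)
cv2.imwrite("pics/crop0.png",np.vstack([np.hstack([f(s,275,155),f(s,195,212)]),np.hstack([f(t,180,170),f(t,275,190)])]))
E
```

```text
(no output)
```

View pics/crop0.png

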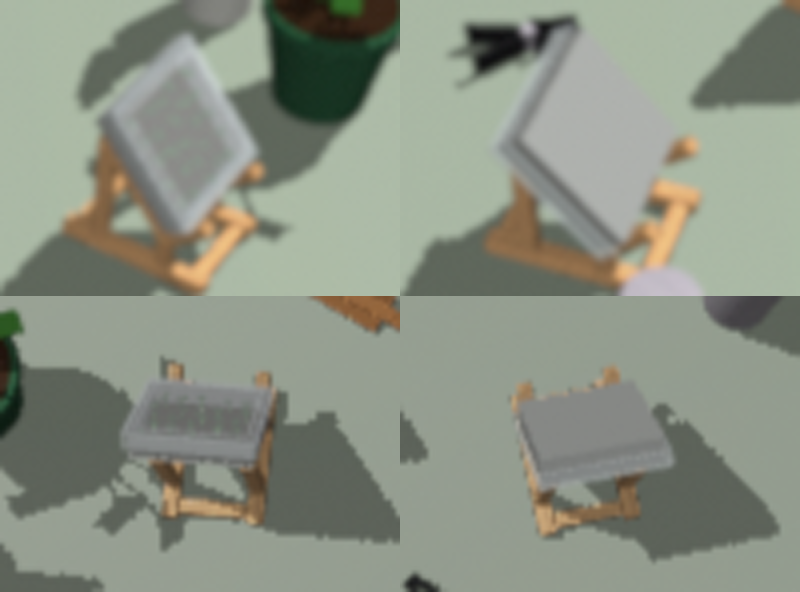

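The left dish (y>0) is the lid-up one: its sprouts show through. Its lid-face corners in the scene picture are about (321,164.5), (301,184.5), (339.5,194) and (319.5,214). The other dish shows a plain base. Next I'll fix the seat pose from these corners.

```bash
cat > h.py <<'E'
import numpy as np,cv2
from cell import manip
from scipy.spatial.transform import Rotation as Ro
from scipy.optimize import least_squares
def proj(n,P):
    i=manip.camera_info(n); r,_=cv2.Rodrigues(i["R"])
    return cv2.projectPoints(np.array(P,float).reshape(-1,1,3),r,i["t"],i["camera_matrix"],i["D"])[0].reshape(-1,2)
def seatR(yaw): return Ro.from_euler('ZY',[yaw,np.radians(50)]).as_matrix()
E
python3 - <<'E'
from h import *
sc=[(321.2,164.5),(300.7,184.5),(339.5,193.8),(319.5,213.7)]
tp=[(218,191.7),(248.3,192.2),(211.3,204),(246,206)]
def fit(S,T):
    best=None
    # top view: upper-left=(+x,+y) upper-right=(+x,-y) lower-left=(-x,+y)
    c=lambda a,b:np.array([61*a,61*b,29.])
    sP=[c(-1,1),c(-1,-1),c(1,1),c(1,-1)]; tP=[c(1,1),c(1,-1),c(-1,1),c(-1,-1)]
    def f(p):
        R=seatR(p[2]);w=lambda P:[R@q+[p[0],p[1],100] for q in P]
        return np.r_[(proj("scene",w(sP))-S).ravel(),(proj("top",w(tP))-T).ravel()]
    return least_squares(f,[500,50,0],loss='soft_l1',x_scale=[10,10,.1])
r=fit(sc,tp);print(r.x.round(3),np.degrees(r.x[2]));print(r.fun.reshape(-1,2).round(1))
for n in("scene","top"):
    i=manip.camera_info(n);print(n,-i["R"].T@i["t"])
E
```

```text
[ 5.99856e+02  1.60861e+02 -1.00000e-02] -0.5788162801831817
[[-0.4 -0.6]
 [ 1.3 -0.9]
 [-1.2 -0.2]
 [ 1.4  0.7]
 [ 0.1 -1.4]
 [ 1.4  0.4]
 [ 0.2  0.1]
 [-0.3  0.7]]
scene [1045.19583899 -786.22010767 1026.04866524]
top [ 273.02944284  -36.08053462 1473.87183515]
```

```bash
for k in 1 2; do python3 -m inch '[{"dz":0.035,"wx":0},{"dz":0.07,"wx":7},{"dz":0.1,"wx":14},{"dz":0.13,"wx":21,"wz":5},{"dz":0.14,"wx":28,"wz":10}]'; python3 - <<'E'
from cell import manip
s=manip.read_state();print([*s["joints"].round(4)],s["eef_pos"].round(1),s["eef_rot"].round(4))
E
done
```

```text
[np.float64(-1.2336), np.float64(0.3004), np.float64(1.5215), np.float64(0.0), np.float64(1.3207), np.float64(-0.0666)] [ 216.  -505.6  205. ] [-3.1406e+00 -1.0000e-04  4.0380e-01]
[np.float64(-1.2336), np.float64(0.3004), np.float64(1.5215), np.float64(0.0), np.float64(1.3207), np.float64(-0.0666)] [ 216.  -505.6  205. ] [-3.1406e+00 -1.0000e-04  4.0380e-01]validation failed for argument at $[0]...
validation failed for argument at $[0]...
```

```bash
cat > st.py <<'E'
from cell import manip
import json
s=manip.read_state();r=[*map(float,s["joints"].round(4))],[*map(float,s["eef_pos"].round(1))],[*map(float,s["eef_rot"].round(4))]
open("log.txt","a").write(json.dumps(r)+"\n");print(s["clock"],*r,s["wrist_force"].round(1),s["finger_gap"].round(1))
E
python3 -m inch '[{"gripper":1,"dx":0,"dy":0,"dz":0.03,"wx":0,"wy":0,"wz":5},{"gripper":1,"dx":0,"dy":0.03,"dz":0.06,"wx":0,"wy":0,"wz":10},{"gripper":1,"dx":0.02,"dy":0.06,"dz":0.09,"wx":0,"wy":0,"wz":15},{"gripper":1,"dx":0.04,"dy":0.09,"dz":0.12,"wx":0,"wy":0,"wz":20},{"gripper":1,"dx":0.06,"dy":0.12,"dz":0.15,"wx":0,"wy":0,"wz":25}]' ; python3 st.py
python3 -m inch '[{"gripper":1,"dx":0.02,"dy":0.03,"dz":0.03,"wx":0,"wy":-5,"wz":0},{"gripper":1,"dx":0.04,"dy":0.06,"dz":0.05,"wx":0,"wy":-10,"wz":0},{"gripper":1,"dx":0.05,"dy":0.09,"dz":0.07,"wx":0,"wy":-15,"wz":0},{"gripper":1,"dx":0.06,"dy":0.12,"dz":0.1,"wx":0,"wy":-20,"wz":0},{"gripper":1,"dx":0.07,"dy":0.15,"dz":0.12,"wx":0,"wy":-25,"wz":0}]' ; python3 st.py
```

```text
clock: 0.52
eef_pos: [269.3, -394.8, 346.1]
eef_rot: [-3.141, -0.0, 0.844]
wrist_force: [1.2, -0.2, 0.9]
finger_gap: 94.3
finger_force: 0.0
clock: 0.93
eef_pos: [339.4, -244.7, 467.0]
eef_rot: [2.803, -0.289, 0.891]
wrist_force: [0.0, 0.1, 1.4]
finger_gap: 94.1
finger_force: 0.0Traceback (most recent call last):
  File "st.py", line 4, in <module>
    open("log.txt","a").write(json.dumps(r)+"\n");print(s["clock"],*r,s["wrist_force"].round(1),s["finger_gap"].round(1))
                                                                                                ^^^^^^^^^^^^^^^^^^^^^
AttributeError: 'float' object has no attribute 'round'
Traceback (most recent call last):
  File "st.py", line 4, in <module>
    open("log.txt","a").write(json.dumps(r)+"\n");print(s["clock"],*r,s["wrist_force"].round(1),s["finger_gap"].round(1))
                                                                                                ^^^^^^^^^^^^^^^^^^^^^
AttributeError: 'float' object has no attribute 'round'
```

```bash
sed -i 's/,s\["finger_gap"\].round(1))/,round(s["finger_gap"],1),round(s["finger_force"],1))/' st.py
python3 -m inch '[{"gripper":1,"dx":0,"dy":0.03,"dz":-0.02,"wx":5,"wy":0,"wz":0},{"gripper":1,"dx":0,"dy":0.06,"dz":-0.04,"wx":10,"wy":0,"wz":0},{"gripper":1,"dx":0,"dy":0.09,"dz":-0.06,"wx":15,"wy":-5,"wz":0},{"gripper":1,"dx":0,"dy":0.12,"dz":-0.08,"wx":20,"wy":-5,"wz":0},{"gripper":1,"dx":0,"dy":0.15,"dz":-0.08,"wx":25,"wy":-5,"wz":0}]' ; python3 st.py
python3 -m inch '[{"gripper":1,"dx":-0.02,"dy":0.03,"dz":0.02,"wx":0,"wy":-5,"wz":0},{"gripper":1,"dx":-0.04,"dy":0.06,"dz":0.04,"wx":-5,"wy":-5,"wz":0},{"gripper":1,"dx":-0.06,"dy":0.09,"dz":0.06,"wx":-10,"wy":-10,"wz":0},{"gripper":1,"dx":-0.06,"dy":0.11,"dz":0.06,"wx":-15,"wy":-10,"wz":0},{"gripper":1,"dx":-0.06,"dy":0.11,"dz":0.06,"wx":-20,"wy":-10,"wz":0}]' ; python3 st.py
cat >> h.py <<'E'
def fkR(q,s4,s6,c): return Ro.from_euler('ZYZYZ',[q[0],q[1]+q[2],s4*q[3],q[4],s6*q[5]+c]).as_matrix()
def fk(q,p,s4,s6,c):
    d1,a1,L2,a3,L4,L6=p
    def y(t,v): return Ro.from_euler('y',t).as_matrix()@v
    R=fkR(q,s4,s6,c)
    w=np.array([a1,0,d1])+y(q[1],np.array([0,0,L2]))+y(q[1]+q[2],np.array([-a3,0,L4]))
    return Ro.from_euler('z',q[0]).as_matrix()@w+R@[0,0,L6],R
E
python3 - <<'E'
from h import *
import json,itertools
D=[json.loads(l) for l in open("log.txt")]
D.append([[-1.2336,.30038,1.52149,0,1.32069,-.0666],[216.009,-505.567,204.97],[-3.14063,-7.7e-5,.40375]])
Rt=[Ro.from_euler('xyz',d[2]).as_matrix() for d in D]
for s4,s6,c in itertools.product([1,-1],[1,-1],[np.pi/2,-np.pi/2]):
    e=max(Ro.from_matrix(fkR(d[0],s4,s6,c).T@R).magnitude() for d,R in zip(D,Rt))
    if e<.1:
        r=least_squares(lambda p:np.concatenate([fk(d[0],p,s4,s6,c)[0]-d[1] for d in D]),[400,100,500,0,500,250],x_scale=100)
        print(s4,s6,c,e,r.x.round(1),abs(r.fun).max())
E
```

```text
clock: 1.35
eef_pos: [338.2, -94.4, 381.8]
eef_rot: [3.075, -0.672, 0.761]
wrist_force: [-0.0, 0.6, -1.1]
finger_gap: 93.9
finger_force: 0.0
1.35 [-0.8979, -0.4063, 1.9253, 0.6748, 1.5991, -0.0362] [338.2, -94.4, 381.8] [3.0748, -0.6719, 0.7605] [-0.   0.6 -1.1] 93.9 0.0
clock: 1.77
eef_pos: [292.2, 2.8, 446.0]
eef_rot: [2.718, -0.559, 0.968]
wrist_force: [-0.0, -0.0, -0.4]
finger_gap: 93.6
finger_force: 0.0
1.7667 [-0.5988, -0.7879, 1.9631, 0.5045, 1.4873, 0.2097] [292.2, 2.8, 446.0] [2.7177, -0.5588, 0.9681] [-0.  -0.  -0.4] 93.6 0.0Traceback (most recent call last):
  File "<stdin>", line 7, in <module>
  File "<stdin>", line 7, in <genexpr>
  File "h.py", line 9, in fkR
    def fkR(q,s4,s6,c): return Ro.from_euler('ZYZYZ',[q[0],q[1]+q[2],s4*q[3],q[4],s6*q[5]+c]).as_matrix()
                               ~~~~~~~~~~~~~^^^^^^^^^^^^^^^^^^^^^^^^^^^^^^^^^^^^^^^^^^^^^^^^^
  File "scipy/spatial/transform/_rotation.pyx", line 1413, in scipy.spatial.transform._rotation.Rotation.from_euler
ValueError: Expected axis specification to be a non-empty string of upto 3 characters, got ZYZYZ
```

```bash
sed -i "s/^def fkR.*/def fkR(q,s4,s6,c): return (Ro.from_euler('ZYZ',[q[0],q[1]+q[2],s4*q[3]])*Ro.from_euler('YZ',[q[4],s6*q[5]+c])).as_matrix()/" h.py
cat > fit.py <<'E'
from h import *
import json,itertools
D=[json.loads(l) for l in open("log.txt")]
D.append([[-1.2336,.30038,1.52149,0,1.32069,-.0666],[216.009,-505.567,204.97],[-3.14063,-7.7e-5,.40375]])
Rt=[Ro.from_euler('xyz',d[2]).as_matrix() for d in D]
for s4,s6,c in itertools.product([1,-1],[1,-1],[np.pi/2,-np.pi/2]):
    e=max(Ro.from_matrix(fkR(d[0],s4,s6,c).T@R).magnitude() for d,R in zip(D,Rt))
    if e<.1:
        r=least_squares(lambda p:np.concatenate([fk(d[0],p,s4,s6,c)[0]-d[1] for d in D]),[400,100,500,0,500,250],x_scale=100)
        print(s4,s6,c,e,r.x.round(1),abs(r.fun).max()); K=(r.x,s4,s6,c)
E
cat > ik.py <<'E'
from fit import *
lo=np.array([-3.03,-.79,.23,-1.04,0,-2.55]);hi=np.array([3.03,2.21,2.52,4.18,3.07,2.55])
rng=np.random.default_rng(0)
def ik(p,R,n=40,q0=None):
    S=[]
    for k in range(n):
        q=q0 if k==0 and q0 is not None else lo+(hi-lo)*rng.random(6)
        def f(q):
            P,Q=fk(q,*K); return np.r_[(P-p)/300,(Q-R).ravel()]
        r=least_squares(f,np.clip(q,lo+1e-3,hi-1e-3),bounds=(lo,hi))
        if r.cost<1e-8 and not any(np.abs(r.x-s).max()<.05 for s in S): S.append(r.x)
    return S
def tool(seat,Rs,g,beta,side):
    # tool z in dish plane at angle beta from seat x; tool y = side*seat z; grasp point g (x,y) in seat, height 14.5
    z=Rs@[np.cos(beta),np.sin(beta),0]; y=side*Rs[:,2]; R=np.c_[np.cross(y,z),y,z]
    return seat+Rs@[g[0],g[1],14.5]+19*z,R
if __name__=="__main__":
    seat=np.array([600,161,100.]);Rs=seatR(-.01)
    for b in (-40,-20,0,20,40):
        for side in(1,-1):
            p,R=tool(seat,Rs,(-10,0),np.radians(b),side)
            print(b,side,[[*map(float,s.round(2))] for s in ik(p,R)])
E
python3 ik.py
```

```text
1 1 1.5707963267948966 0.00011951873386833039 [240.4   7.9 430.9  -5.2 435.1 336.5] 34.282083493020224
-40 1 []
-40 -1 []
-20 1 []
-20 -1 []
0 1 [[0.39, 0.25, 2.06, -0.98, 0.3, 1.27]]
0 -1 [[0.39, 0.25, 2.06, -0.98, 0.3, -1.87]]
20 1 [[0.13, 0.25, 2.12, 1.39, 0.26, -1.27]]
20 -1 [[0.13, 0.25, 2.12, 1.39, 0.26, 1.87]]
40 1 [[-0.09, 0.39, 2.05, 1.51, 0.75, -1.57]]
40 -1 [[-0.09, 0.39, 2.05, 1.51, 0.75, 1.57]]
```

```bash
python3 - <<'E'
s=open('h.py').read()
i=s.index("def fk(q,p"); s=s[:i]+'''def fk(q,p,s4,s6,c):
    d1,a1,L2,a3,L4,L6,b1,e5=p
    def y(t,v): return Ro.from_euler('y',t).as_matrix()@v
    R=fkR(q,s4,s6,c)
    w=np.array([a1,b1,d1])+y(q[1],np.array([0,0,L2]))+y(q[1]+q[2],np.array([-a3,0,L4])+Ro.from_euler('ZY',[s4*q[3],q[4]]).as_matrix()@[e5,0,0])
    return Ro.from_euler('z',q[0]).as_matrix()@w+R@[0,0,L6],R
'''
open('h.py','w').write(s)
s=open('fit.py').read().replace("500,250]","500,250,0,0]");open('fit.py','w').write(s)
E
python3 fit.py;cat log.txt
```

```text
1 1 1.5707963267948966 0.00011951873386833039 [ 2.213e+02 -1.000e-01  4.243e+02 -4.110e+01  4.475e+02  2.707e+02
  3.660e+01 -1.000e-01] 0.05243725736511351
[[-1.0489, 0.0662, 1.4753, 0.0, 1.6004, -0.3217], [269.3, -394.8, 346.1], [-3.1413, -0.0001, 0.8436]]
[[-0.9403, -0.2682, 1.5656, 0.3521, 1.5722, -0.1612], [339.4, -244.7, 467.0], [2.8029, -0.2886, 0.8905]]
[[-0.8979, -0.4063, 1.9253, 0.6748, 1.5991, -0.0362], [338.2, -94.4, 381.8], [3.0748, -0.6719, 0.7605]]
[[-0.5988, -0.7879, 1.9631, 0.5045, 1.4873, 0.2097], [292.2, 2.8, 446.0], [2.7177, -0.5588, 0.9681]]
```

```bash
sed -i 's/(-40,-20,0,20,40)/(-30,-15,-8,0,8,15,30,45)/; s/n=40/n=25/' ik.py; time python3 ik.py
```

```text
1 1 1.5707963267948966 0.00011951873386833039 [ 2.213e+02 -1.000e-01  4.243e+02 -4.110e+01  4.475e+02  2.707e+02
  3.660e+01 -1.000e-01] 0.05243725736511351
-30 1 []
-30 -1 []
-15 1 [[0.4, 0.42, 1.81, -1.01, 0.61, 1.28]]
-15 -1 [[0.4, 0.42, 1.81, -1.01, 0.61, -1.87]]
-8 1 [[0.34, 0.38, 1.85, -0.93, 0.45, 1.17]]
-8 -1 [[0.34, 0.38, 1.85, -0.93, 0.45, -1.98]]
0 1 [[0.27, 0.35, 1.89, -0.69, 0.29, 0.89]]
0 -1 [[0.27, 0.35, 1.89, -0.69, 0.29, -2.25]]
8 1 [[0.2, 0.33, 1.92, 0.02, 0.18, 0.14]]
8 -1 []
15 1 [[0.13, 0.34, 1.93, 0.84, 0.23, -0.72]]
15 -1 [[0.13, 0.34, 1.93, 0.84, 0.23, 2.43]]
30 1 [[0.0, 0.38, 1.92, 1.34, 0.53, -1.3]]
30 -1 [[0.0, 0.38, 1.92, 1.34, 0.53, 1.84]]
45 1 [[-0.11, 0.48, 1.86, 1.42, 0.86, -1.45]]
45 -1 [[-0.11, 0.48, 1.86, 1.42, 0.86, 1.69]]
real	0m18.999s
user	0m19.322s
sys	0m0.211s
```

```bash
python3 - <<'E'
import cv2,numpy as np
s=cv2.imread("pics/scene0.png");t=cv2.imread("pics/top0.png")
f=lambda im,x,y:cv2.resize(im[y:y+70,x:x+50],None,fx=8,fy=8,interpolation=cv2.INTER_CUBIC)
a=np.hstack([f(s,295,158),f(t,205,178)])
for k in range(0,800,80): cv2.line(a,(k,0),(k,6),(0,0,255),1)
for k in range(0,560,80): cv2.line(a,(0,k),(6,k),(0,0,255),1)
a=cv2.convertScaleAbs(a,alpha=1.4,beta=-60)
cv2.imwrite("pics/crop1.png",a)
E
```

```text
(no output)
```

View pics/crop1.png

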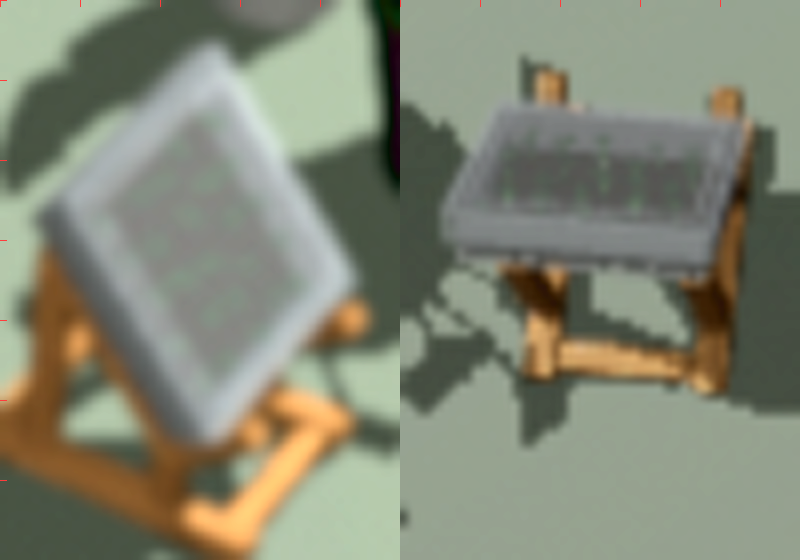

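The crop shows the lid-face corners clearly. In the scene crop they are (215,42), (352,275), (222,428) and (60,203). In the top crop they are (505,105), (745,122), (448,211) and (715,232). The stop tips in the top crop are at (548,75) and (727,95). Next I'll refit and plan the joint path.

```bash
cat > plan.py <<'E'
from ik import *
cv=lambda L,ox,oy:np.array([((u+.5)/8-.5+ox,(v+.5)/8-.5+oy) for u,v in L])
S=cv([(215,42),(352,275),(222,428),(60,203)],295,158)
T=cv([(105,105),(345,122),(48,211),(315,232)],205,178); st=cv([(148,75),(327,95)],205,178)
c=lambda a,b,h=29.:np.array([61*a,61*b,h])
sP=[c(-1,1),c(1,1),c(1,-1),c(-1,-1)]; tP=[c(1,1),c(1,-1),c(-1,1),c(-1,-1)]
stP=[np.array([66,42,40.]),np.array([66,-42,40.])]
def f(p):
    R=seatR(p[2]);w=lambda P:[R@q+[p[0],p[1],100] for q in P]
    return np.r_[(proj("scene",w(sP))-S).ravel(),(proj("top",w(tP))-T).ravel(),(proj("top",w(stP))-st).ravel()]
r=least_squares(f,[600,160,0],loss='soft_l1',x_scale=[10,10,.1])
print(r.x.round(3),np.degrees(r.x[2]).round(2));print(r.fun.reshape(-1,2).round(1).tolist())
seat=np.array([r.x[0],r.x[1],100]);Rs=seatR(r.x[2])
E
cat > p1.py <<'E'
from plan import *
s=manip.read_state();q=s["joints"]
for nm,off,side in(("pre",[-130,0,0],1),("grasp",[0,0,0],1),("lift",[0,0,130],1),("flip",[0,0,130],-1),("place",[0,0,0],-1)):
    p,R=tool(seat,Rs,(-8,0),0,side)
    p=p+(Rs@off if nm=="pre" else np.array(off))
    sol=ik(p,R,12,q)
    print(nm,p.round(1),Ro.from_matrix(R).as_euler('xyz').round(3),[[*map(float,x.round(2))] for x in sol])
    if nm=="pre":
        R0=Ro.from_euler('xyz',s["eef_rot"]).as_matrix();print("move",(p-s["eef_pos"]).round(1),np.degrees(Ro.from_matrix(R@R0.T).as_rotvec()).round(1))
E
python3 p1.py
```

```text
1 1 1.5707963267948966 0.00011951873386833039 [ 2.213e+02 -1.000e-01  4.243e+02 -4.110e+01  4.475e+02  2.707e+02
  3.660e+01 -1.000e-01] 0.05243725736511351
[ 5.99242e+02  1.65310e+02 -1.40000e-02] -0.83
[[-0.1, 0.4], [0.2, 1.0], [-1.0, 2.5], [0.4, -0.2], [-0.7, -0.4], [0.9, -0.0], [-0.3, 0.2], [0.4, 0.3], [-0.9, 0.6], [-1.5, -0.2]]
pre [533.9 166.3 200.5] [2.443 0.    1.556] [[0.35, 0.03, 2.0, -0.5, 0.49, 0.73]]
move [ 241.7  163.5 -245.5] [-35.3  -5.   28.2]
grasp [617.4 165.  100.9] [2.443 0.    1.556] [[0.28, 0.36, 1.89, -0.72, 0.29, 0.93]]
lift [617.4 165.  230.9] [2.443 0.    1.556] [[0.28, 0.17, 1.78, -0.37, 0.55, 0.55]]
flip [617.4 165.  230.9] [-2.443  0.    -1.585] []
place [617.4 165.  100.9] [-2.443  0.    -1.585] [[0.28, 0.36, 1.89, -0.72, 0.29, -2.22]]
```

```bash
python3 - <<'E'
from plan import *
p0,R0=tool(seat,Rs,(-8,0),0,-1)
for az in(0,-10):
  for o in([0,0,130],[0,30,130],[0,50,130],[50,0,130],[-60,0,130],[50,30,130],[0,0,170],[-40,30,130]):
    R=Ro.from_euler('z',np.radians(az)).as_matrix()@R0
    x=ik(p0+o,R,1,np.array([.3,.17,1.78,-.5,.5,-2.3]))
    print(az,o,[s.round(2).tolist() for s in x])
E
```

```text
1 1 1.5707963267948966 0.00011951873386833039 [ 2.213e+02 -1.000e-01  4.243e+02 -4.110e+01  4.475e+02  2.707e+02
  3.660e+01 -1.000e-01] 0.05243725736511351
[ 5.99242e+02  1.65310e+02 -1.40000e-02] -0.83
[[-0.1, 0.4], [0.2, 1.0], [-1.0, 2.5], [0.4, -0.2], [-0.7, -0.4], [0.9, -0.0], [-0.3, 0.2], [0.4, 0.3], [-0.9, 0.6], [-1.5, -0.2]]
0 [0, 0, 130] []
0 [0, 30, 130] [[0.34, 0.19, 1.75, -0.43, 0.58, -2.5]]
0 [0, 50, 130] [[0.38, 0.21, 1.72, -0.46, 0.6, -2.44]]
0 [50, 0, 130] []
0 [-60, 0, 130] [[0.32, 0.04, 1.92, -0.42, 0.55, -2.52]]
0 [50, 30, 130] []
0 [0, 0, 170] []
0 [-40, 30, 130] [[0.37, 0.11, 1.84, -0.46, 0.58, -2.44]]
-10 [0, 0, 130] [[0.34, 0.2, 1.74, -0.56, 0.66, -2.26]]
-10 [0, 30, 130] [[0.4, 0.23, 1.7, -0.59, 0.69, -2.19]]
-10 [0, 50, 130] [[0.43, 0.25, 1.68, -0.61, 0.71, -2.15]]
-10 [50, 0, 130] [[0.31, 0.3, 1.61, -0.52, 0.66, -2.32]]
-10 [-60, 0, 130] [[0.39, 0.08, 1.88, -0.6, 0.67, -2.18]]
-10 [50, 30, 130] [[0.36, 0.33, 1.58, -0.55, 0.7, -2.26]]
-10 [0, 0, 170] [[0.34, 0.16, 1.69, -0.51, 0.73, -2.33]]
-10 [-40, 30, 130] [[0.43, 0.15, 1.8, -0.62, 0.7, -2.14]]
```

```bash
python3 -m inch '[{"gripper":1,"dx":0.02,"dy":0.016,"dz":0,"wx":-3.5,"wy":-0.5,"wz":2.8},{"gripper":1,"dx":0.045,"dy":0.032,"dz":0,"wx":-7,"wy":-1,"wz":5.6},{"gripper":1,"dx":0.07,"dy":0.048,"dz":-0.01,"wx":-10.5,"wy":-1.5,"wz":8.4},{"gripper":1,"dx":0.095,"dy":0.064,"dz":-0.02,"wx":-14,"wy":-2,"wz":11.2},{"gripper":1,"dx":0.12,"dy":0.08,"dz":-0.03,"wx":-17.6,"wy":-2.5,"wz":14.1}]'; python3 st.py
```

```text
clock: 2.18
eef_pos: [394.2, 71.4, 423.2]
eef_rot: [2.538, -0.313, 1.285]
wrist_force: [0.8, -2.6, 0.8]
finger_gap: 93.9
finger_force: 0.0
2.1833 [0.0539, -0.5367, 1.9064, 0.0557, 1.1029, 0.43] [394.2, 71.4, 423.2] [2.5376, -0.3129, 1.2851] [ 0.8 -2.6  0.8] 93.9 0.0
```

```bash
python3 -m inch '[{"gripper":1,"dx":0.015,"dy":0.01,"dz":-0.02,"wx":-3.5,"wy":-0.5,"wz":2.8},{"gripper":1,"dx":0.035,"dy":0.025,"dz":-0.05,"wx":-7,"wy":-1,"wz":5.6},{"gripper":1,"dx":0.055,"dy":0.04,"dz":-0.08,"wx":-10.5,"wy":-1.5,"wz":8.4},{"gripper":1,"dx":0.075,"dy":0.055,"dz":-0.11,"wx":-14,"wy":-2,"wz":11.2},{"gripper":1,"dx":0.095,"dy":0.07,"dz":-0.14,"wx":-17.7,"wy":-2.5,"wz":14.1}]'; python3 -m inch '[{"gripper":1,"dx":0.007,"dy":0.004,"dz":-0.02,"wx":0,"wy":0,"wz":0},{"gripper":1,"dx":0.014,"dy":0.008,"dz":-0.04,"wx":0,"wy":0,"wz":0},{"gripper":1,"dx":0.02,"dy":0.011,"dz":-0.06,"wx":0,"wy":0,"wz":0},{"gripper":1,"dx":0.027,"dy":0.0135,"dz":-0.0755,"wx":0,"wy":0,"wz":0},{"gripper":1,"dx":0.027,"dy":0.0135,"dz":-0.0755,"wx":0,"wy":0,"wz":0}]'; python3 p1.py | grep -A1 pre; python3 - <<'E'
from h import *
import cv2
out=[]
for n,x,y in(("scene",270,130),("top",180,165)):
    im=manip.camera(n);cv2.imwrite(f"pics/{n}1.png",im);out.append(cv2.resize(im[y:y+90,x:x+80],None,fx=5,fy=5,interpolation=cv2.INTER_CUBIC))
cv2.imwrite("pics/pre.png",np.hstack(out))
E
```

```text
clock: 2.6
eef_pos: [489.0, 141.5, 280.6]
eef_rot: [2.45, -0.014, 1.548]
wrist_force: [1.2, -0.6, 1.1]
finger_gap: 94.1
finger_force: 0.0
clock: 3.02
eef_pos: [515.1, 153.4, 203.0]
eef_rot: [2.455, -0.015, 1.543]
wrist_force: [-0.3, -0.3, -1.3]
finger_gap: 94.2
finger_force: 0.0
pre [533.9 166.3 200.5] [2.443 0.    1.556] [[0.35, 0.03, 2.0, -0.5, 0.49, 0.73]]
move [18.8 12.8 -2.6] [-0.9 -0.7  0.7]
```

View pics/pre.png

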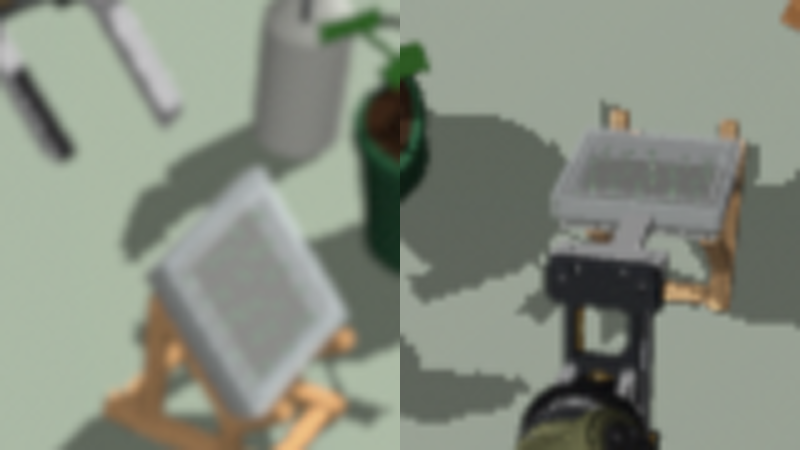

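The picture shows the fingers open ahead of the dish's upper edge. The top view has the upper finger at about (306,212) full-frame, roughly in line with the stand, and a small correction to the left remains.

```bash
python3 -m inch '[{"gripper":1,"dx":0.007,"dy":0.004,"dz":0,"wx":-0.4,"wy":-0.3,"wz":0.3},{"gripper":1,"dx":0.014,"dy":0.008,"dz":-0.001,"wx":-0.9,"wy":-0.7,"wz":0.7},{"gripper":1,"dx":0.019,"dy":0.013,"dz":-0.003,"wx":-0.9,"wy":-0.7,"wz":0.7},{"gripper":1,"dx":0.019,"dy":0.013,"dz":-0.003,"wx":-0.9,"wy":-0.7,"wz":0.7},{"gripper":1,"dx":0.019,"dy":0.013,"dz":-0.003,"wx":-0.9,"wy":-0.7,"wz":0.7}]'; python3 p1.py | grep -A1 pre
```

```text
clock: 3.53
eef_pos: [534.8, 166.9, 203.6]
eef_rot: [2.438, -0.001, 1.556]
wrist_force: [0.5, -0.3, 1.4]
finger_gap: 94.0
finger_force: 0.0
pre [533.9 166.3 200.5] [2.443 0.    1.556] [[0.35, 0.03, 2.0, -0.5, 0.49, 0.73]]
move [-0.9 -0.6 -3.1] [-0.1  0.3  0. ]
```

```bash
python3 -m inch '[{"gripper":1,"dx":0.009,"dy":0,"dz":-0.012,"wx":0,"wy":0,"wz":0},{"gripper":1,"dx":0.018,"dy":0,"dz":-0.023,"wx":0,"wy":0,"wz":0},{"gripper":1,"dx":0.027,"dy":-0.001,"dz":-0.034,"wx":0,"wy":0.2,"wz":0},{"gripper":1,"dx":0.036,"dy":-0.001,"dz":-0.045,"wx":0,"wy":0.2,"wz":0},{"gripper":1,"dx":0.045,"dy":-0.001,"dz":-0.056,"wx":0,"wy":0.2,"wz":0}]'; python3 -m inch '[{"gripper":1,"dx":0.009,"dy":0,"dz":-0.011,"wx":0,"wy":0,"wz":0},{"gripper":1,"dx":0.018,"dy":0,"dz":-0.022,"wx":0,"wy":0,"wz":0},{"gripper":1,"dx":0.028,"dy":-0.001,"dz":-0.034,"wx":0,"wy":0,"wz":0},{"gripper":1,"dx":0.038,"dy":-0.001,"dz":-0.045,"wx":0,"wy":0,"wz":0},{"gripper":1,"dx":0.038,"dy":-0.001,"dz":-0.045,"wx":0,"wy":0,"wz":0}]'; cat > err.py <<'E'
from plan import *
import sys
side=int(sys.argv[1]);s=manip.read_state();p,R=tool(seat,Rs,(-8,0),0,side)
R0=Ro.from_euler('xyz',s["eef_rot"]).as_matrix()
print("to go",(p-s["eef_pos"]).round(1),"seat axes",(Rs.T@(p-s["eef_pos"])).round(1),"rot",np.degrees(Ro.from_matrix(R@R0.T).as_rotvec()).round(1))
print("F seat",(Rs.T@s["wrist_force"]).round(1),"M",s["moment"].round(2),s["clock"],s["finger_gap"],s["finger_force"],s["joints"].round(2))
E
python3 err.py 1 | tail -2
```

```text
clock: 3.95
eef_pos: [580.0, 165.4, 147.2]
eef_rot: [2.441, -0.002, 1.556]
wrist_force: [-0.7, -0.7, -0.3]
finger_gap: 94.1
finger_force: 0.0
clock: 4.37
eef_pos: [617.9, 164.0, 100.6]
eef_rot: [2.444, -0.001, 1.555]
wrist_force: [0.4, 0.3, -0.1]
finger_gap: 93.9
finger_force: 0.0
to go [-0.5  1.   0.3] seat axes [-0.5  1.  -0.2] rot [-0.  -0.   0.1]
F seat [0.3 0.3 0.2] M [-0.07  0.25  0.05] 4.3667 93.9464563206017 0.0 [ 0.28  0.36  1.89 -0.71  0.29  0.92]
```

```bash
for g in 1 2; do python3 -m inch '[{"gripper":0.37,"dx":0,"dy":0,"dz":0,"wx":0,"wy":0,"wz":0},{"gripper":0.37,"dx":0,"dy":0,"dz":0,"wx":0,"wy":0,"wz":0},{"gripper":0.37,"dx":0,"dy":0,"dz":0,"wx":0,"wy":0,"wz":0},{"gripper":0.37,"dx":0,"dy":0,"dz":0,"wx":0,"wy":0,"wz":0},{"gripper":0.37,"dx":0,"dy":0,"dz":0,"wx":0,"wy":0,"wz":0}]' 4 | grep -E "finger|wrist"; done; python3 err.py 1 | tail -2; python3 -m inch '[{"gripper":0.3,"dx":0,"dy":0,"dz":0,"wx":0,"wy":0,"wz":0},{"gripper":0.3,"dx":0,"dy":0,"dz":0,"wx":0,"wy":0,"wz":0},{"gripper":0.3,"dx":0,"dy":0,"dz":0,"wx":0,"wy":0,"wz":0},{"gripper":0.2,"dx":0,"dy":0,"dz":0,"wx":0,"wy":0,"wz":0},{"gripper":0.2,"dx":0,"dy":0,"dz":0,"wx":0,"wy":0,"wz":0}]' 4| grep -E "finger|wrist"; python3 err.py 1 | tail -2
```

```text
wrist_force: [0.1, 0.3, 0.2]
finger_gap: 64.0
finger_force: 0.0
wrist_force: [-0.0, -0.3, -0.2]
finger_gap: 35.3
finger_force: 0.0
to go [-0.3  0.5 -1.7] seat axes [ 1.1  0.5 -1.4] rot [-0.1  0.1  0. ]
F seat [ 0.2 -0.3 -0.2] M [-0.02  0.16  0.01] 5.2 35.298937893457456 0.0 [ 0.28  0.35  1.89 -0.71  0.29  0.92]
wrist_force: [-2.1, -0.3, -0.7]
finger_gap: 28.8
finger_force: 4.0
to go [-0.1  0.6 -1.5] seat axes [ 1.1  0.6 -1. ] rot [-0.1  0.1  0. ]
F seat [-0.8 -0.4 -2. ] M [-0.03  0.71  0.01] 5.6167 28.843815240264178 3.999657556414604 [ 0.28  0.35  1.89 -0.71  0.29  0.92]
```

```bash
python3 -m inch '[{"gripper":0.15,"dx":0,"dy":0,"dz":0,"wx":0,"wy":0,"wz":0},{"gripper":0.15,"dx":0,"dy":0,"dz":0,"wx":0,"wy":0,"wz":0},{"gripper":0.15,"dx":0,"dy":0,"dz":0,"wx":0,"wy":0,"wz":0},{"gripper":0.15,"dx":0,"dy":0,"dz":0.001,"wx":0,"wy":0,"wz":0},{"gripper":0.15,"dx":0,"dy":0,"dz":0.003,"wx":0,"wy":0,"wz":0}]' 40 | grep -E "finger|wrist"; python3 err.py 1 | tail -2;  python3 -m inch '[{"gripper":0.15,"dx":0,"dy":0,"dz":0.01,"wx":0,"wy":0,"wz":0},{"gripper":0.15,"dx":0,"dy":0,"dz":0.022,"wx":0,"wy":0,"wz":0},{"gripper":0.15,"dx":0,"dy":0,"dz":0.035,"wx":0,"wy":0,"wz":0},{"gripper":0.15,"dx":0,"dy":0,"dz":0.05,"wx":0,"wy":0,"wz":-1},{"gripper":0.15,"dx":0,"dy":0,"dz":0.065,"wx":0,"wy":0,"wz":-3}]' 40 ;  python3 -m inch '[{"gripper":0.15,"dx":0,"dy":0,"dz":0.017,"wx":0,"wy":0,"wz":-1},{"gripper":0.15,"dx":0,"dy":0,"dz":0.034,"wx":0,"wy":0,"wz":-2},{"gripper":0.15,"dx":0,"dy":0,"dz":0.05,"wx":0,"wy":0,"wz":-3.5},{"gripper":0.15,"dx":0,"dy":0,"dz":0.066,"wx":0,"wy":0,"wz":-5},{"gripper":0.15,"dx":0,"dy":0,"dz":0.08,"wx":0,"wy":0,"wz":-7}]' 40 ; python3 err.py 1 | tail -2
python3 - <<'E'
from h import *
import cv2
out=[]
for n,x,y in(("scene",250,90),("top",170,140)):
    im=manip.camera(n);out.append(cv2.resize(im[y:y+115,x:x+100],None,fx=4,fy=4,interpolation=cv2.INTER_CUBIC))
cv2.imwrite("pics/lift.png",np.hstack(out))
E
```

```text
wrist_force: [0.6, -0.2, -2.7]
finger_gap: 28.9
finger_force: 40.0
to go [-0.3  0.5 -4.6] seat axes [ 3.4  0.5 -3.2] rot [-0.1  0.1  0. ]
F seat [ 2.4 -0.2 -1.3] M [0.01 0.53 0.02] 6.0333 28.878138784940763 39.999260902404785 [ 0.28  0.35  1.89 -0.7   0.3   0.91]
clock: 6.45
eef_pos: [617.6, 164.2, 171.4]
eef_rot: [2.442, -0.002, 1.503]
wrist_force: [-0.7, -0.6, -3.1]
finger_gap: 28.5
finger_force: 40.0
clock: 6.87
eef_pos: [617.7, 164.5, 252.1]
eef_rot: [2.441, -0.002, 1.38]
wrist_force: [-0.0, -0.3, -2.3]
finger_gap: 28.5
finger_force: 40.0
to go [  -0.3    0.5 -151.2] seat axes [115.7   0.5 -97.4] rot [-0.1  0.2 10.1]
F seat [ 1.8 -0.3 -1.5] M [ 0.08  0.51 -0.  ] 6.8667 28.490951547474108 39.99880135059357 [ 0.34  0.18  1.71 -0.53  0.69  0.85]
```

View pics/lift.png

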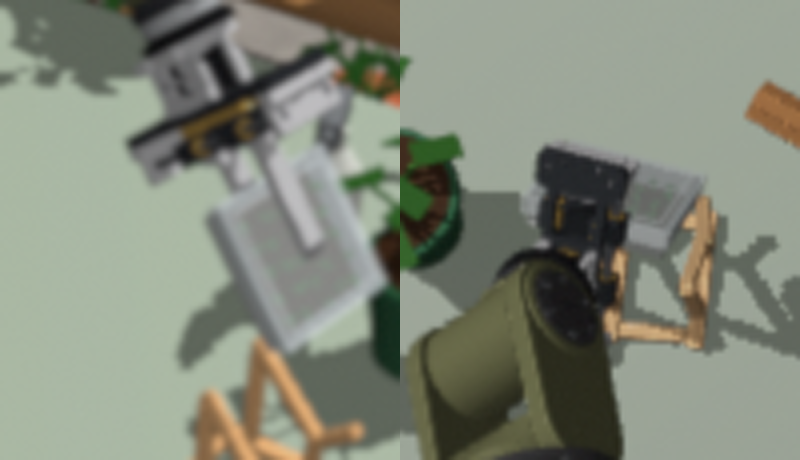

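The dish is held closed and clear of the stand. In the top crop, the leaves (about x 460) are well left of the gripper body (about x 525). I'll roll 180° about the tool axis, shifting 20 mm away from the plant.

```bash
python3 -m inch '[{"gripper":0.15,"dx":0,"dy":-0.004,"dz":0,"wx":-1.89,"wy":0.36,"wz":2.3},{"gripper":0.15,"dx":0,"dy":-0.008,"dz":0,"wx":-5.05,"wy":0.96,"wz":6.13},{"gripper":0.15,"dx":0,"dy":-0.012,"dz":0,"wx":-8.83,"wy":1.68,"wz":10.72},{"gripper":0.15,"dx":0,"dy":-0.016,"dz":0,"wx":-12.62,"wy":2.4,"wz":15.32},{"gripper":0.15,"dx":0,"dy":-0.02,"dz":0,"wx":-15.78,"wy":3,"wz":19.15}]' 40 | grep -E "eef|force|gap"
for k in 1 2; do python3 -m inch '[{"gripper":0.15,"dx":0,"dy":0,"dz":0,"wx":-3.79,"wy":0.72,"wz":4.6},{"gripper":0.15,"dx":0,"dy":0,"dz":0,"wx":-7.57,"wy":1.44,"wz":9.19},{"gripper":0.15,"dx":0,"dy":0,"dz":0,"wx":-11.36,"wy":2.16,"wz":13.79},{"gripper":0.15,"dx":0,"dy":0,"dz":0,"wx":-15.14,"wy":2.88,"wz":18.38},{"gripper":0.15,"dx":0,"dy":0,"dz":0,"wx":-18.93,"wy":3.6,"wz":22.98}]' 40 | grep -E "eef|force|gap"; done; python3 err.py -1 | tail -2
```

```text
eef_pos: [617.4, 144.2, 249.3]
eef_rot: [2.491, 0.277, 1.73]
wrist_force: [-0.3, -0.3, -1.8]
finger_gap: 28.9
finger_force: 40.0
eef_pos: [617.4, 144.4, 249.3]
eef_rot: [2.694, 0.555, 2.218]
wrist_force: [-0.5, -1.5, -2.1]
finger_gap: 28.8
finger_force: 40.0
eef_pos: [617.4, 144.4, 249.3]
eef_rot: [3.069, 0.694, 2.845]
wrist_force: [-0.8, -0.6, -3.0]
finger_gap: 28.9
finger_force: 40.0
to go [   0.    20.6 -148.4] seat axes [113.5  20.6 -95.6] rot [-61.9   6.1  81.5]
F seat [ 1.7 -0.6 -2.5] M [ 0.14  0.46 -0.01] 8.2167 28.933525932634165 39.99846696853638 [ 0.3   0.16  1.74 -0.5   0.67 -0.69]
```

```bash
for k in 1 2 3; do python3 -m inch '[{"gripper":0.15,"dx":0,"dy":0,"dz":0,"wx":-3.79,"wy":0.72,"wz":4.6},{"gripper":0.15,"dx":0,"dy":0,"dz":0,"wx":-7.57,"wy":1.44,"wz":9.19},{"gripper":0.15,"dx":0,"dy":0,"dz":0,"wx":-11.36,"wy":2.16,"wz":13.79},{"gripper":0.15,"dx":0,"dy":0,"dz":0,"wx":-15.14,"wy":2.88,"wz":18.38},{"gripper":0.15,"dx":0,"dy":0,"dz":0,"wx":-18.93,"wy":3.6,"wz":22.98}]' 40 | grep -E "eef|force|gap"; done; python3 err.py -1 | tail -2
```

```text
eef_pos: [617.4, 144.4, 249.3]
eef_rot: [-2.802, 0.619, -2.779]
wrist_force: [0.4, 0.2, -2.1]
finger_gap: 28.8
finger_force: 40.0
eef_pos: [617.4, 144.4, 249.3]
eef_rot: [-2.542, 0.375, -2.248]
wrist_force: [-1.0, 0.8, -2.6]
finger_gap: 28.9
finger_force: 40.0
eef_pos: [617.4, 144.4, 249.3]
eef_rot: [-2.449, 0.054, -1.823]
wrist_force: [0.5, 0.6, -2.4]
finger_gap: 28.7
finger_force: 40.0
to go [   0.    20.6 -148.4] seat axes [113.5  20.6 -95.6] rot [-3.1  0.1 13.6]
F seat [ 2.1  0.6 -1.1] M [0.28 0.56 0.04] 9.4667 28.677368644472683 39.998565316200256 [ 0.3   0.16  1.73 -0.5   0.67 -2.27]
```

```bash
python3 -m inch '[{"gripper":0.15,"dx":0,"dy":0.004,"dz":-0.02,"wx":-0.2,"wy":0,"wz":1},{"gripper":0.15,"dx":0,"dy":0.008,"dz":-0.04,"wx":-0.6,"wy":0,"wz":2.5},{"gripper":0.15,"dx":-0.001,"dy":0.013,"dz":-0.06,"wx":-1,"wy":0,"wz":4.5},{"gripper":0.15,"dx":-0.002,"dy":0.017,"dz":-0.08,"wx":-1.6,"wy":0,"wz":7},{"gripper":0.15,"dx":-0.002,"dy":0.0206,"dz":-0.096,"wx":-2.2,"wy":0,"wz":9.5}]' 40 | grep -E "eef|force|gap"; python3 -m inch '[{"gripper":0.15,"dx":0,"dy":0,"dz":-0.004,"wx":-0.3,"wy":0,"wz":1},{"gripper":0.15,"dx":0,"dy":0,"dz":-0.008,"wx":-0.6,"wy":0,"wz":2.5},{"gripper":0.15,"dx":0,"dy":0,"dz":-0.012,"wx":-0.9,"wy":0.1,"wz":4.1},{"gripper":0.15,"dx":0,"dy":0,"dz":-0.016,"wx":-0.9,"wy":0.1,"wz":4.1},{"gripper":0.15,"dx":0,"dy":0,"dz":-0.016,"wx":-0.9,"wy":0.1,"wz":4.1}]' 40 | grep -E "eef|force|gap"; python3 err.py -1 | tail -2
python3 - <<'E'
from h import *
import cv2
out=[]
for n,x,y in(("scene",260,120),("top",180,150)):
    im=manip.camera(n);out.append(cv2.resize(im[y:y+115,x:x+100],None,fx=4,fy=4,interpolation=cv2.INTER_CUBIC))
cv2.imwrite("pics/down.png",np.hstack(out))
E
```

```text
eef_pos: [614.6, 165.2, 151.8]
eef_rot: [-2.444, 0.019, -1.659]
wrist_force: [0.3, 1.0, -3.1]
finger_gap: 28.9
finger_force: 40.0
eef_pos: [615.5, 164.7, 137.9]
eef_rot: [-2.443, 0.004, -1.592]
wrist_force: [-0.3, 0.2, -2.5]
finger_gap: 29.1
finger_force: 40.0
to go [  1.9   0.4 -37. ] seat axes [ 29.6   0.4 -22.3] rot [-0.3  0.   0.4]
F seat [ 1.7  0.2 -1.8] M [ 0.12  0.57 -0.02] 10.3 29.14671638725026 39.99928057193756 [ 0.28  0.29  1.87 -0.57  0.36 -2.36]
```

View pics/down.png

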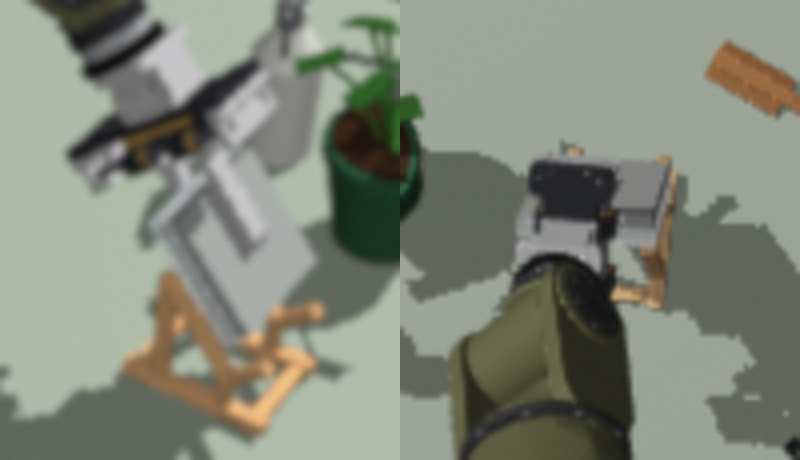

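The dish is turned, with the base up and the lid below and still closed, just above the stand. Next I'll lower it to within a few mm.

```bash
python3 -m inch '[{"gripper":0.15,"dx":0,"dy":0,"dz":-0.008,"wx":-0.1,"wy":0,"wz":0.1},{"gripper":0.15,"dx":0.001,"dy":0,"dz":-0.016,"wx":-0.3,"wy":0,"wz":0.4},{"gripper":0.15,"dx":0.0015,"dy":0,"dz":-0.023,"wx":-0.3,"wy":0,"wz":0.4},{"gripper":0.15,"dx":0.0017,"dy":0.0004,"dz":-0.029,"wx":-0.3,"wy":0,"wz":0.4},{"gripper":0.15,"dx":0.0017,"dy":0.0004,"dz":-0.0305,"wx":-0.3,"wy":0,"wz":0.4}]' 40 | grep -E "force|gap"; python3 -m inch '[{"gripper":0.15,"dx":0,"dy":0,"dz":0,"wx":0,"wy":0,"wz":0},{"gripper":0.15,"dx":0,"dy":0,"dz":0,"wx":0,"wy":0,"wz":0},{"gripper":0.15,"dx":0,"dy":0,"dz":0,"wx":0,"wy":0,"wz":0},{"gripper":0.15,"dx":0,"dy":0,"dz":0,"wx":0,"wy":0,"wz":0},{"gripper":0.15,"dx":0,"dy":0,"dz":0,"wx":0,"wy":0,"wz":0}]' 40 | grep -E "force|gap"; python3 err.py -1 | tail -2
```

```text
wrist_force: [-0.5, 0.4, -2.7]
finger_gap: 28.8
finger_force: 40.0
wrist_force: [0.2, -0.0, -2.2]
finger_gap: 28.6
finger_force: 40.0
to go [-0.1 -0.5 -7.6] seat axes [ 5.8 -0.5 -5. ] rot [ 0.   0.1 -0.1]
F seat [ 1.8 -0.  -1.3] M [ 0.14  0.61 -0.04] 11.2333 28.56339724943631 39.999348521232605 [ 0.28  0.34  1.88 -0.69  0.3  -2.25]
```

```bash
python3 -m inch '[{"gripper":0.15,"dx":-0.0008,"dy":0,"dz":-0.0006,"wx":0,"wy":0,"wz":0},{"gripper":0.15,"dx":-0.0015,"dy":0,"dz":-0.0013,"wx":0,"wy":0,"wz":0},{"gripper":0.15,"dx":-0.0023,"dy":0,"dz":-0.0019,"wx":0,"wy":0,"wz":0},{"gripper":0.15,"dx":-0.0023,"dy":0,"dz":-0.0019,"wx":0,"wy":0,"wz":0},{"gripper":0.15,"dx":-0.0023,"dy":0,"dz":-0.0019,"wx":0,"wy":0,"wz":0}]' 40 | grep -E "gap"; python3 err.py -1 | tail -2;  python3 -m inch '[{"gripper":0.15,"dx":-0.0004,"dy":0,"dz":-0.0003,"wx":0,"wy":0,"wz":0},{"gripper":0.15,"dx":-0.0008,"dy":0,"dz":-0.0006,"wx":0,"wy":0,"wz":0},{"gripper":0.15,"dx":-0.0008,"dy":0,"dz":-0.0006,"wx":0,"wy":0,"wz":0},{"gripper":0.15,"dx":-0.0008,"dy":0,"dz":-0.0006,"wx":0,"wy":0,"wz":0},{"gripper":0.15,"dx":-0.0008,"dy":0,"dz":-0.0006,"wx":0,"wy":0,"wz":0}]' 40 | grep -E "gap"; python3 err.py -1 | tail -2
```

```text
finger_gap: 28.6
to go [ 2.4 -0.5 -5.3] seat axes [ 5.6 -0.5 -1.6] rot [ 0.   0.1 -0.1]
F seat [ 2.7  0.4 -1.9] M [0.12 0.53 0.03] 11.65 28.573893590249384 39.99924302101135 [ 0.29  0.34  1.89 -0.7   0.3  -2.23]
finger_gap: 28.8
to go [ 3.  -0.5 -4.9] seat axes [ 5.7 -0.4 -0.8] rot [ 0.   0.1 -0.1]
F seat [ 2.9 -0.  -0.1] M [ 0.09  0.38 -0.07] 12.0667 28.841921105654464 39.99969720840454 [ 0.29  0.34  1.89 -0.7   0.3  -2.23]
```

```bash
python3 -m inch '[{"gripper":0.15,"dx":-0.0004,"dy":0,"dz":-0.0003,"wx":0,"wy":0,"wz":0},{"gripper":0.15,"dx":-0.0006,"dy":0,"dz":-0.0005,"wx":0,"wy":0,"wz":0},{"gripper":0.15,"dx":-0.0006,"dy":0,"dz":-0.0005,"wx":0,"wy":0,"wz":0},{"gripper":0.15,"dx":-0.0006,"dy":0,"dz":-0.0005,"wx":0,"wy":0,"wz":0},{"gripper":0.15,"dx":-0.0006,"dy":0,"dz":-0.0005,"wx":0,"wy":0,"wz":0}]' 40 | grep -E "gap"; python3 err.py -1 | tail -2;  python3 - <<'E'
from cell import manip
E
python3 -m inch '[{"gripper":0.15,"dx":0.0003,"dy":0,"dz":-0.0004,"wx":0,"wy":0,"wz":0},{"gripper":0.15,"dx":0.0006,"dy":0,"dz":-0.0008,"wx":0,"wy":0,"wz":0},{"gripper":0.15,"dx":0.001,"dy":0,"dz":-0.0012,"wx":0,"wy":0,"wz":0},{"gripper":0.15,"dx":0.0013,"dy":0,"dz":-0.0015,"wx":0,"wy":0,"wz":0},{"gripper":0.15,"dx":0.0013,"dy":0,"dz":-0.0015,"wx":0,"wy":0,"wz":0}]' 40 | grep -E "gap"; python3 err.py -1 | tail -2
```

```text
finger_gap: 28.8
to go [ 3.1 -0.5 -4.9] seat axes [ 5.7 -0.5 -0.8] rot [ 0.   0.1 -0.1]
F seat [ 5.4 -0.   3.2] M [ 0.05 -0.32 -0.36] 12.4833 28.783289412367967 40.00341832637787 [ 0.29  0.34  1.89 -0.71  0.3  -2.22]
finger_gap: 29.1
to go [ 1.9 -0.8 -3.4] seat axes [ 3.9 -0.7 -0.8] rot [ 0.   0.1 -0.1]
F seat [-0.9  0.5  6.8] M [ 0.42 -0.6  -0.15] 12.9 29.11713828871648 40.01095354557037 [ 0.29  0.35  1.89 -0.71  0.29 -2.22]
```

```bash
python3 -m inch '[{"gripper":0.15,"dx":0.0005,"dy":0,"dz":-0.0003,"wx":0,"wy":0,"wz":0},{"gripper":0.15,"dx":0.0009,"dy":0,"dz":-0.0006,"wx":0,"wy":0,"wz":0},{"gripper":0.15,"dx":0.0012,"dy":0,"dz":-0.001,"wx":0,"wy":0,"wz":0},{"gripper":0.15,"dx":0.0015,"dy":0,"dz":-0.0013,"wx":0,"wy":0,"wz":0},{"gripper":0.15,"dx":0.0015,"dy":0,"dz":-0.0013,"wx":0,"wy":0,"wz":0}]' 40 | grep -E "gap"; python3 err.py -1 | tail -2; python3 -m inch '[{"gripper":0.15,"dx":0.0003,"dy":0,"dz":-0.0003,"wx":0,"wy":0,"wz":0},{"gripper":0.15,"dx":0.0006,"dy":0,"dz":-0.0007,"wx":0,"wy":0,"wz":0},{"gripper":0.15,"dx":0.0006,"dy":0,"dz":-0.0007,"wx":0,"wy":0,"wz":0},{"gripper":0.15,"dx":0.0006,"dy":0,"dz":-0.0007,"wx":0,"wy":0,"wz":0},{"gripper":0.15,"dx":0.0006,"dy":0,"dz":-0.0007,"wx":0,"wy":0,"wz":0}]' 40 | grep -E "gap"; python3 err.py -1 | tail -2
```

```text
finger_gap: 28.7
to go [ 0.6 -0.7 -1.8] seat axes [ 1.8 -0.7 -0.7] rot [ 0.   0.1 -0.1]
F seat [-0.3  0.5  6.6] M [ 0.47 -0.68 -0.13] 13.3167 28.652514177038878 40.01129508018494 [ 0.29  0.35  1.89 -0.72  0.29 -2.22]
finger_gap: 29.1
to go [ 0.2 -0.8 -1.4] seat axes [ 1.3 -0.8 -0.7] rot [ 0.   0.1 -0.1]
F seat [-11.7   2.3   3.8] M [ 0.09 -0.15 -0.42] 13.7333 29.141445031852847 40.01478552818298 [ 0.29  0.35  1.89 -0.72  0.29 -2.22]
```

```bash
cat >> err.py <<'E'
dF=Rs.T@s["wrist_force"]-[1.8,0,-1.4];dM=Rs.T@(s["moment"]-[.13,.57,-.03])*1000
print("contact F",dF.round(1),"M Nmm",dM.round(),"y rail",(dM[0]/dF[2]).round(),"y stop",(-dM[2]/dF[0]).round())
E
python3 err.py -1|tail -1
python3 -m inch '[{"gripper":0.15,"dx":0,"dy":0,"dz":0.0005,"wx":0,"wy":0,"wz":0},{"gripper":0.15,"dx":0,"dy":0,"dz":0.0005,"wx":0,"wy":0,"wz":-0.4},{"gripper":0.15,"dx":0,"dy":0,"dz":0.0005,"wx":0,"wy":0,"wz":-0.8},{"gripper":0.15,"dx":0,"dy":0,"dz":0.0005,"wx":0,"wy":0,"wz":-0.8},{"gripper":0.15,"dx":0,"dy":0,"dz":0.0005,"wx":0,"wy":0,"wz":-0.8}]' 40 | grep -E "gap"; python3 err.py -1 | tail -3; python3 -m inch '[{"gripper":0.15,"dx":0,"dy":0,"dz":-0.0002,"wx":0,"wy":0,"wz":0},{"gripper":0.15,"dx":0,"dy":0,"dz":-0.0005,"wx":0,"wy":0,"wz":0},{"gripper":0.15,"dx":0,"dy":0,"dz":-0.0005,"wx":0,"wy":0,"wz":0},{"gripper":0.15,"dx":0,"dy":0,"dz":-0.0005,"wx":0,"wy":0,"wz":0},{"gripper":0.15,"dx":0,"dy":0,"dz":-0.0005,"wx":0,"wy":0,"wz":0}]' 40 | grep -E "gap"; python3 err.py -1 | tail -3
```

```text
contact F [-13.5   2.3   5.2] M Nmm [ 281. -717. -271.] y rail 54.0 y stop -20.0
finger_gap: 28.9
to go [ 0.2 -0.5 -1.3] seat axes [ 1.1 -0.5 -0.7] rot [0.1 0.1 0.7]
F seat [-2.1 -0.4  5. ] M [-0.01 -0.37  0.54] 14.15 28.86128656006528 40.03446400165558 [ 0.29  0.36  1.88 -0.74  0.3  -2.18]
contact F [-3.9 -0.4  6.4] M Nmm [-519. -943.  268.] y rail -81.0 y stop 69.0
finger_gap: 28.6
to go [ 0.2 -0.5 -1.3] seat axes [ 1.1 -0.5 -0.7] rot [0.1 0.1 0.7]
F seat [-10.7  -1.6   5.2] M [-0.11 -0.18  0.43] 14.5667 28.585810941354012 40.044625997543335 [ 0.29  0.36  1.88 -0.74  0.3  -2.18]
contact F [-12.5  -1.6   6.6] M Nmm [-496. -751.  118.] y rail -75.0 y stop 9.0
```

```bash
python3 -m inch '[{"gripper":0.15,"dx":0,"dy":0,"dz":0.0001,"wx":0,"wy":0,"wz":0.2},{"gripper":0.15,"dx":0,"dy":0,"dz":0.0002,"wx":0,"wy":0,"wz":0.4},{"gripper":0.15,"dx":0,"dy":0,"dz":0.0002,"wx":0,"wy":0,"wz":0.4},{"gripper":0.15,"dx":0,"dy":0,"dz":0.0002,"wx":0,"wy":0,"wz":0.4},{"gripper":0.15,"dx":0,"dy":0,"dz":0.0002,"wx":0,"wy":0,"wz":0.4}]' 40 | grep -E "gap"; python3 err.py -1 | tail -3; python3 -m inch '[{"gripper":0.15,"dx":0,"dy":0,"dz":0,"wx":0,"wy":0,"wz":0},{"gripper":0.15,"dx":0,"dy":0,"dz":0,"wx":0,"wy":0,"wz":0},{"gripper":0.15,"dx":0,"dy":0,"dz":0,"wx":0,"wy":0,"wz":0},{"gripper":0.15,"dx":0,"dy":0,"dz":0,"wx":0,"wy":0,"wz":0},{"gripper":0.15,"dx":0,"dy":0,"dz":0,"wx":0,"wy":0,"wz":0}]' 40 | grep -E "gap"; python3 err.py -1 | tail -3
```

```text
finger_gap: 28.8
to go [ 0.2 -0.6 -1.3] seat axes [ 1.1 -0.6 -0.7] rot [0.1 0.1 0.3]
F seat [-5.6  0.5  5.5] M [-0.03 -0.48 -0.19] 14.9833 28.818394176910427 39.99919295310974 [ 0.29  0.35  1.89 -0.73  0.3  -2.2 ]
contact F [-7.4  0.5  6.9] M Nmm [   25. -1050.  -216.] y rail 4.0 y stop -29.0
finger_gap: 28.8
to go [ 0.2 -0.6 -1.2] seat axes [ 1.1 -0.6 -0.6] rot [0.1 0.1 0.3]
F seat [-4.8  1.1  4.9] M [-0.02 -0.48 -0.18] 15.4 28.812914899615087 39.999216198921204 [ 0.29  0.35  1.89 -0.73  0.3  -2.2 ]
contact F [-6.6  1.1  6.3] M Nmm [   29. -1056.  -203.] y rail 5.0 y stop -31.0
```

```bash
python3 -m inch '[{"gripper":0.15,"dx":0,"dy":0,"dz":0,"wx":-0.1,"wy":0.25,"wz":-0.08},{"gripper":0.15,"dx":0,"dy":0,"dz":0,"wx":-0.2,"wy":0.5,"wz":-0.16},{"gripper":0.15,"dx":0,"dy":0,"dz":0,"wx":-0.2,"wy":0.5,"wz":-0.16},{"gripper":0.15,"dx":0,"dy":0,"dz":0,"wx":-0.2,"wy":0.5,"wz":-0.16},{"gripper":0.15,"dx":0,"dy":0,"dz":0,"wx":-0.2,"wy":0.5,"wz":-0.16}]' 40 | grep -E "gap"; python3 err.py -1 | tail -3
```

```text
finger_gap: 28.6
to go [ 0.  -0.6 -1.4] seat axes [ 1.1 -0.6 -0.9] rot [ 0.2 -0.4  0.5]
F seat [-4.4  0.   4.5] M [ 0.23 -1.06  0.1 ] 15.8167 28.62730382622415 40.00027656555176 [ 0.29  0.36  1.88 -0.71  0.31 -2.22]
contact F [-6.2  0.   5.9] M Nmm [  -23. -1633.   175.] y rail -4.0 y stop 28.0
```

```bash
python3 -m inch '[{"gripper":0.15,"dx":0,"dy":0,"dz":0,"wx":0.05,"wy":-0.12,"wz":0.04},{"gripper":0.15,"dx":0,"dy":0,"dz":0,"wx":0.1,"wy":-0.25,"wz":0.08},{"gripper":0.15,"dx":0,"dy":0,"dz":0,"wx":0.1,"wy":-0.25,"wz":0.08},{"gripper":0.15,"dx":0,"dy":0,"dz":0,"wx":0.1,"wy":-0.25,"wz":0.08},{"gripper":0.15,"dx":0,"dy":0,"dz":0,"wx":0.1,"wy":-0.25,"wz":0.08}]' 40 | grep -E "gap"; python3 err.py -1 | tail -3;  python3 -m inch '[{"gripper":0.15,"dx":0,"dy":0,"dz":0,"wx":0,"wy":0,"wz":0},{"gripper":0.15,"dx":0,"dy":0,"dz":0,"wx":0,"wy":0,"wz":0},{"gripper":0.15,"dx":0,"dy":0,"dz":0,"wx":0,"wy":0,"wz":0},{"gripper":0.15,"dx":0,"dy":0,"dz":0,"wx":0,"wy":0,"wz":0},{"gripper":0.15,"dx":0,"dy":0,"dz":0,"wx":0,"wy":0,"wz":0}]' 15 | grep -E "gap"; python3 err.py -1 | tail -3
```

```text
finger_gap: 28.7
to go [ 0.1 -0.6 -1.3] seat axes [ 1.1 -0.6 -0.7] rot [ 0.1 -0.1  0.4]
F seat [-4.1 -0.9  4.3] M [ 0.12 -0.89  0.05] 16.2333 28.74390061644325 39.99999403953552 [ 0.29  0.36  1.88 -0.72  0.3  -2.21]
contact F [-5.9 -0.9  5.7] M Nmm [  -51. -1457.    59.] y rail -9.0 y stop 10.0
finger_gap: 28.7
to go [ 0.1 -0.6 -1.3] seat axes [ 1.  -0.6 -0.7] rot [ 0.1 -0.1  0.4]
F seat [-3.2 -0.2  4.3] M [ 0.11 -0.93  0.03] 16.65 28.734555127834987 15.000096559524536 [ 0.29  0.36  1.88 -0.72  0.3  -2.21]
contact F [-5.  -0.2  5.7] M Nmm [  -44. -1505.    34.] y rail -8.0 y stop 7.0
```

```bash
python3 -m inch '[{"gripper":0.25,"dx":0,"dy":0,"dz":0,"wx":0,"wy":0,"wz":0},{"gripper":0.25,"dx":0,"dy":0,"dz":0,"wx":0,"wy":0,"wz":0},{"gripper":0.25,"dx":0,"dy":0,"dz":0,"wx":0,"wy":0,"wz":0},{"gripper":0.32,"dx":0,"dy":0,"dz":0,"wx":0,"wy":0,"wz":0},{"gripper":0.34,"dx":0,"dy":0,"dz":0,"wx":0,"wy":0,"wz":0}]' 3 | grep -E "gap|force"; for k in 1 2; do python3 -m inch '[{"gripper":0.8,"dx":0,"dy":0,"dz":0,"wx":0,"wy":0,"wz":0},{"gripper":0.8,"dx":0,"dy":0,"dz":0,"wx":0,"wy":0,"wz":0},{"gripper":0.8,"dx":0,"dy":0,"dz":0,"wx":0,"wy":0,"wz":0},{"gripper":0.8,"dx":0,"dy":0,"dz":0,"wx":0,"wy":0,"wz":0},{"gripper":0.8,"dx":0,"dy":0,"dz":0,"wx":0,"wy":0,"wz":0}]'| grep -E "gap|force"; done
for k in 1 2 3; do python3 -m inch '[{"gripper":0.8,"dx":-0.006,"dy":0,"dz":0.008,"wx":0,"wy":0,"wz":0},{"gripper":0.8,"dx":-0.013,"dy":0,"dz":0.016,"wx":0,"wy":0,"wz":0},{"gripper":0.8,"dx":-0.021,"dy":0,"dz":0.025,"wx":0,"wy":0,"wz":0},{"gripper":0.8,"dx":-0.029,"dy":0,"dz":0.034,"wx":0,"wy":0,"wz":0},{"gripper":0.8,"dx":-0.036,"dy":0,"dz":0.043,"wx":0,"wy":0,"wz":0}]' | grep -E "eef_pos|force"; done
python3 - <<'E'
from h import *
import cv2
out=[]
for n,x,y in(("scene",280,145),("top",195,165)):
    im=manip.camera(n);cv2.imwrite(f"pics/{n}2.png",im);out.append(cv2.resize(im[y:y+80,x:x+66],None,fx=6,fy=6,interpolation=cv2.INTER_CUBIC))
cv2.imwrite("pics/end.png",np.hstack(out))
E
```

```text
wrist_force: [0.9, -0.1, 1.0]
finger_gap: 31.8
finger_force: 0.0
wrist_force: [0.6, -0.0, -0.4]
finger_gap: 61.6
finger_force: 0.0
wrist_force: [-0.2, 0.4, -0.9]
finger_gap: 75.0
finger_force: 0.0
eef_pos: [580.2, 165.6, 145.7]
wrist_force: [-0.5, 0.1, -0.1]
finger_force: 0.0
eef_pos: [544.3, 165.5, 188.6]
wrist_force: [-0.0, 0.2, 0.1]
finger_force: 0.0
eef_pos: [508.3, 165.5, 231.6]
wrist_force: [0.5, -0.1, 0.7]
finger_force: 0.0
```

View pics/end.png

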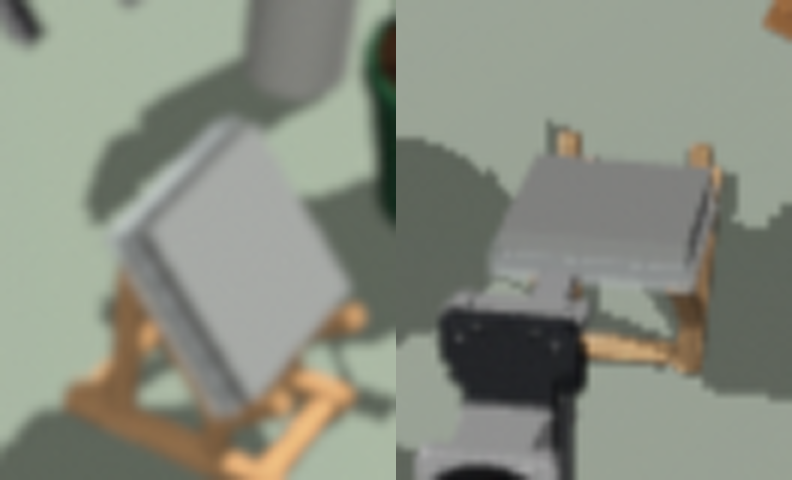

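The last picture shows the dish leaning with its base up and its lid underneath. It sits square on both rails and against both stops, and the gripper is clear.

```bash
python3 -c "
from cell import manip
print(manip.sign_off())"
```

```text
the job is handed in; nothing more can be done
None
```

The left dish is turned over and back on its stand with the lid underneath; the last picture shows it flat on both rails and against both stops, the gripper is clear, and the job is handed in at about 18.5 s of the 54 s allowed.

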